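# Set the sun lantern and free the model turntable

## Robot

A 6-joint arm with a two-finger parallel gripper is mounted at the origin on the work surface. World frame = base frame: x ahead of the robot, y to its left, z up, the work surface at z = 0. Lengths are in m, angles in rad, forces in N, time in s.
With the tool pointing down it reaches from about 0.325 to 0.9 m from the base axis. Payload 6.1 kg.
Tool frame: the origin (TCP) lies at the very end of the fingers, on their centre line; the grasp point (between the pads) lies 19 mm behind it (bot.tcp_to_grasp is the distance from the TCP to the grasp point, in m); z points along the fingers, y is the direction in which the jaws open and shut (so a half turn about z gives the same grasp; the last joint's range is limited). The gripper opens to 85 mm and grips with 20 to 120 N. Pads are 22 mm wide; open, the fingers measure 114 mm over their backs; the gripper's body (76 mm by 85 mm) begins 54 mm behind the grasp point. The pads swing forward as they close: fully open they stand 13 mm farther back than shut.
Start: joints at [-1.236, 0.22, 1.526, -0, 1.395, -0.126], TCP at [0.278, -0.56, 0.231] pointing down, gripper open.
Joint ranges: [-2.98, 2.98], [-0.91, 2.08], [0.09, 2.57], [-1.24, 4.39], [0.2, 2.65], [-2.68, 2.68]. Speed limits (rad/s): [2.57, 2.57, 3.01, 3.14, 3.14, 3.14].

## Interface

Orientations are given as a rotation vector (axis times angle).
In Python, from plant import sensors, read_camera, camera_params, bot, silhouettes gives the robot as it stands. The module is installed in compiled form; this text tells all that it offers.
- The arm moves only by the shell command python3 -m creep 'ROWS' [FORCE]. ROWS is JSON, a list of rows, each an object with "claw": the closure, from 0 (fully open) to 1 (shut); "translation": the shift along the tool's x, y, z in mm, a list of three; "yaw": the turn about the tool's z in degrees. In form: [{"claw": claw, "translation": [x, y, z], "yaw": yaw}, ...]. A call has 1 to 12 rows; each row is the pose to reach, as a shift and turn from the pose commanded when the call began, along the tool's axes at that moment; what a row does not reach only later rows make up. A row lasts 1/12 s, in which the tool goes at most 41.7 mm and 7.16 degrees, less where a joint would pass 70% of its speed; a pose out of reach is approached as far as the arm can. A call with a gripper value outside its range is refused whole. The fingers move at their own pace and stop on an object; FORCE is the grip in N (left out, the last holds). Time passes only in rows, so rows that repeat a pose let the fingers close. It gives the time, the measured TCP pose, the force and the opening at its end, in the units of the state.
- sensors.state(): the state, without advancing time (a new reading comes with each control period).
- read_camera(name): name is "side" or "top"; returns the picture (480x640x3 uint8, red, green, blue); there is no depth.
- camera_params(name): a dict with "fx", "fy", "cx", "cy" (pixels), "k1" (the pictures are not rectified: a ray, as slopes to the right and down, at radius r is drawn at 1 + k1 r^2 times it, then the intrinsics apply), "position" and "orientation" of the camera in the world. Camera axes: x right, y down, z forward; pixel columns grow to the right and rows downward; lengths in m; the calibration is good to about 2 mm. A picture is of the moment at which its call begins. camera_params takes no time and is no camera call.
- bot.hand_in(): hands the job in, once; it reports no verdict.
Trained networks look in the newest picture that a camera, given by its name, has taken for a name from the list of things; names that differ only in an ending like _2 or _b are one class to them, and where a whole thing is asked for, a point or a joint stands for the part that bears it (a point fixed in the world has none). Each returns a list of dicts, best first, with "score" (0 to 1); they miss things now and then, are a little off and sometimes report something else, mostly with a low value. They report only what shows in the picture. A call takes as long as a camera call. They do not tell look-alikes from the thing itself.
- silhouettes(target, camera): "region" (480x640 bool, what is visible of it) and "centre" ([column, row] in pixels, amid what is visible of it).
The state is a dict: "time_s": time; "joint_positions": joint angles; "joint_velocities": joint speeds; "joint_efforts": joint torques, N m; "ee_pos": TCP position; "orientation": TCP orientation; "ft_force": force on the tool from outside, world axes, zero at the start; "moment": the same for the moment, N m; "width": finger opening in m.
Only numpy, scipy, OpenCV 4.12 (cv2) and the standard library are available. Lean on these libraries where they do the work, as an engineer would, in place of code of your own. Each camera call takes 0.05 s, during which the arm holds its last target. There are 200 camera calls.

## Task

Set up the daylight study of the model: hook the lantern over the bare rail at least a hand's width (100 mm) to either side of the dark band, slide it along the rail until its hook is centred on the band, and let go of it so that it hangs there freely. Then take the turntable's index plunger by its knob, pull it up fully back so that its pin is clear of the hole in the disc, and finish while still holding it there, gripped between the fingers, so that a colleague can turn the model. Leave everything else on the table where it is.

Things in the scene. Friction and masses are not known exactly. Their poses are not given: they have to be found in the camera images.
- lantern_grip (a point): Battery lantern, loose, 0.25 kg, 162 mm tall, upright on its round puck (60 mm diameter, 34 mm tall). A flat stem rises at the puck's -x edge to an upside-down J hook; on it stands a black grip tab 14 (x) x 32 (y) x 52 mm tall. Point: the tab's centre, 136 mm above the underside; the hook's 38 mm wide top is 26 mm below. Axes: z up, x to the hook's open (lip) side, roughly away from the robot.
- lantern_hook (a point): Middle of the underside of the hook's arch, which rests on the rail: 34 mm straight below lantern_grip, 102 mm above the underside. Hook 28 mm wide in y; 22 mm inside between stem (-x) and lip (+x), each 8 mm thick. The lip reaches 24 mm down from this point; below it the mouth is open to +x for 44 mm, down to the puck. Axes as lantern_grip.
- rail: Fixed rail: a level steel bar, 14 mm diameter, along this body's y axis, its top 227 mm above the table, on two posts 270 mm either side of its middle, each with a clamp 30 mm high; bare between them. Origin on the table under the bar's middle; z up, x level across the bar, away from the robot.
- mark_band (a point): The mark: a dark band 16 mm wide round the rail, smooth to slide over. Point: the band's centre on the bar's axis, 220 mm above the table; axes as the rail. Up to 120 mm either side of the rail's middle.
- turntable: Fixed turntable: disc 200 mm diameter, top at 35 mm, with index holes and white houses (to 100 mm high) on the side away from the plunger. Origin on the table under the disc's centre; x points to the plunger, whose upright axis is 90 mm out. A bracket 44 mm wide (y), 114 to 134 mm out, carries an arm over the rim (top at 60 mm) and a barrel 18 mm diameter (top at 72 mm) under the knob.
- plunger_knob (a point): Centre of the plunger's black round knob (upright cylinder 26 mm diameter, 26 mm tall), 94 mm above the table when the pin is home (knob from 81 to 107 mm). Moves with the plunger; z up, x as the turntable's. Free all round down to the bracket arm at 60 mm, but for the slimmer barrel below it.
- plunger (a joint): How far the plunger is pulled straight up, m: 0 = pin home in its hole in the disc, 0.020 = against its stop, fully back (the pin tip leaves the hole at 0.012). A spring pulls it home with about 5 N at 0 and 9 N at 0.020; it has no latch.
- jar: Bystander, leave it alone. Paint jar, upright cylinder 54 mm diameter, 62 mm tall; origin under its centre.
- glue: Bystander, leave it alone. Glue bottle, 44 mm diameter, 120 mm tall; origin under its centre.
- tree: Bystander, leave it alone. Model tree, 36 mm wide foot, 79 mm tall; origin under its centre.
- car: Bystander, leave it alone. Model car, 52 x 26 x 21 mm; origin under its centre.
- house: Bystander, leave it alone. Card model house with flat roof, 66 x 76 x 53 mm; origin under its centre.
- pot: Bystander, leave it alone. White cup, 72 mm mouth, 85 mm tall; origin under its centre.
- brush: Bystander, leave it alone. Flat brush lying on the table, about 200 mm long, low; origin under its middle.
Things that resemble listed ones, but are neither listed nor needed, are in the scene too. Leave any red look-alike of the part that bears lantern_grip alone.

How it is judged:
By the outcome, as a careful person would: the job done as asked, in the order asked, and still so for the second after the job is handed in, while the arm keeps its last pose, push and grip.
It also fails if it takes over 51 s, if anything falls off the work surface, if the arm or the gripper's body presses on something with over 40 N, if the wrist force passes 120 N, or if a joint passes its speed limit or range.

## Working session

There is one attempt and no reset: what is moved stays moved. The work goes in short steps, Python scripts to look and compute and a shell command to move; the robot and the scene stay as the last step left them, time stands still between calls to the robot, and variables do not carry over. Pictures are saved under pics/ and viewed, about 8 in all and at most 12, crops included, and the job is handed in when it is done.

```bash
mkdir -p pics; cat > h.py <<'E'
import numpy as np, cv2
from scipy.spatial.transform import Rotation as R
from plant import sensors, read_camera, camera_params, bot, silhouettes
def rot(o):
    o=np.array(o,float)
    return o if o.shape==(3,3) else R.from_rotvec(o).as_matrix()
def ray(cam,px):
    p=camera_params(cam); d=np.array([(px[0]-p['cx'])/p['fx'],(px[1]-p['cy'])/p['fy']]); u=d.copy()
    for _ in range(20): u=d/(1+p['k1']*(u@u))
    return np.array(p['position']), rot(p['orientation'])@np.array([u[0],u[1],1])
def onz(cam,px,z):
    o,d=ray(cam,px); return o+d*(z-o[2])/d[2]
def proj(cam,X):
    p=camera_params(cam); q=rot(p['orientation']).T@(np.array(X)-p['position']); u=q[:2]/q[2]
    u=u*(1+p['k1']*(u@u)); return np.array([u[0]*p['fx']+p['cx'],u[1]*p['fy']+p['cy']])
def tri(a,b):
    (o1,d1),(o2,d2)=ray('top',a),ray('side',b)
    s=np.linalg.lstsq(np.c_[d1,-d2],o2-o1,rcond=None)[0]
    p,q=o1+s[0]*d1,o2+s[1]*d2; return (p+q)/2,np.linalg.norm(p-q)
E
python3 - <<'E'
from h import *
for c in('top','side'):
    cv2.imwrite(f'pics/{c}0.png',read_camera(c)[:,:,::-1]); p=camera_params(c); print(c,p)
    for t in('lantern_grip','rail','turntable','plunger_knob','mark_band'):
        try: print(t,[(round(r['score'],2),np.round(r['centre']).tolist(),int(r['region'].sum())) for r in silhouettes(t,c)])
        except Exception as e: print(t,e)
print(sensors.state())
E
```

```text
top {'fx': 553.8827113473457, 'fy': 553.8827113473457, 'cx': 312.832582816553, 'cy': 240.03306848665488, 'k1': -0.03245944660204098, 'position': array([ 0.42588552, -0.00257733,  1.40574728]), 'orientation': array([-2.19557047,  2.13438689, -0.10890529])}
lantern_grip [(0.9, [248.0, 331.0], 496), (0.8, [156.0, 242.0], 662), (0.58, [253.0, 292.0], 477)]
rail [(0.73, [330.0, 197.0], 3126)]
turntable [(0.82, [378.0, 299.0], 5342), (0.49, [232.0, 234.0], 201)]
plunger_knob [(0.54, [366.0, 333.0], 89), (0.39, [229.0, 232.0], 197), (0.17, [324.0, 197.0], 3326)]
mark_band [(0.47, [281.0, 195.0], 49)]
side {'fx': 583.7510553994458, 'fy': 583.7510553994458, 'cx': 322.0273899865377, 'cy': 234.776790745815, 'k1': -0.038245486470837586, 'position': array([0.35326824, 1.19841466, 0.95672155]), 'orientation': array([-0.26844958,  2.68603196, -1.44260499])}
lantern_grip [(0.91, [367.0, 309.0], 894), (0.86, [409.0, 316.0], 1121), (0.73, [297.0, 376.0], 1390)]
rail [(0.92, [275.0, 268.0], 2647)]
turntable [(0.93, [385.0, 244.0], 3014)]
plunger_knob [(0.47, [412.0, 234.0], 103)]
mark_band []
{'time_s': 0.6, 'joint_positions': array([-1.23609066e+00,  2.20350444e-01,  1.52643877e+00, -2.01798127e-05,
        1.39467307e+00, -1.26068294e-01]), 'joint_velocities': array([-0.00101399,  0.00047275, -0.00061291,  0.00120823,  0.0009124 ,
       -0.00093991]), 'joint_efforts': array([-6.92583071e-04, -4.96524346e+01, -3.89517260e+01, -1.66976106e-04,
        1.14162678e-03,  2.57486073e-05]), 'ee_pos': array([ 0.27792046, -0.55984598,  0.23136282]), 'orientation': array([ 3.05845629e+00,  7.17371500e-01, -9.71439748e-06]), 'ft_force': array([-0.33413423,  0.49124386,  0.67937921]), 'moment': array([-0.03597839, -0.00990849, -0.01764018]), 'width': 0.0855407835170212}
```

View pics/top0.png

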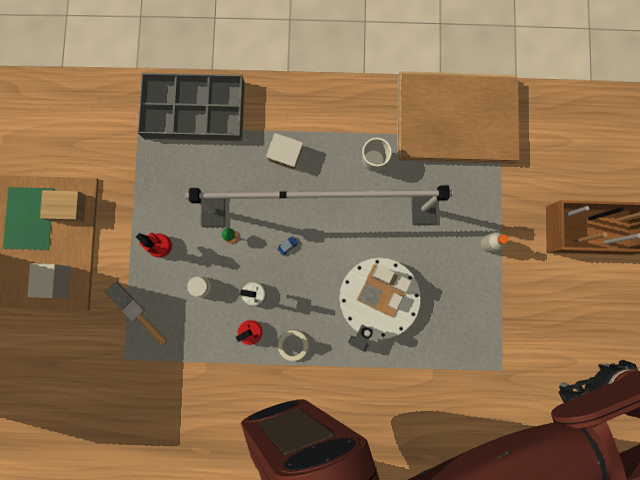

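View pics/side0.png

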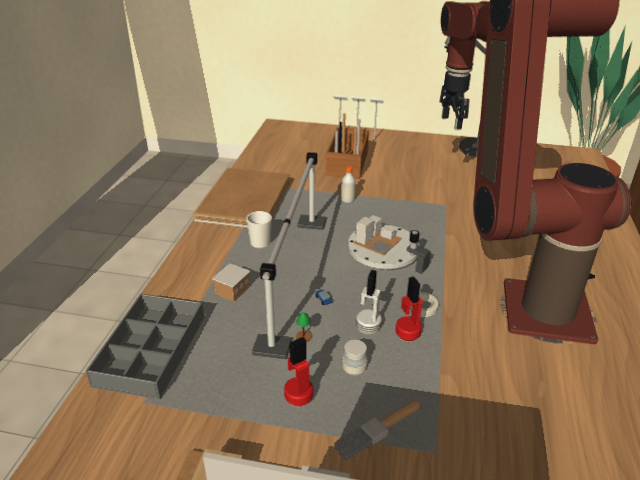

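Top view: candidates for the lantern are red at (248,331), red at (156,242) and white at (253,292). In the side view they are red at (409,310), red at (298,376) and white at (369,305). I choose the white one. The band is at top (283,195) and the knob at top (366,333). Next is a close crop with projected estimates.

```bash
python3 - <<'E'
from h import *
T=cv2.imread('pics/top0.png');S=cv2.imread('pics/side0.png')
a=cv2.resize(T[265:325,220:300],None,fx=5,fy=5,interpolation=cv2.INTER_CUBIC)
b=cv2.resize(S[260:340,340:400],None,fx=5,fy=5,interpolation=cv2.INTER_CUBIC)
c=cv2.resize(T[180:210,180:460],None,fx=2.8,fy=2.8)
d=cv2.resize(T[310:360,340:400],None,fx=4,fy=4,interpolation=cv2.INTER_CUBIC)
o=np.zeros((600,800,3),np.uint8)
o[:300,:400]=a;o[:400,420:720]=b;o[300:500,:240]=d;o[510:594,:784]=c
cv2.imwrite('pics/crop1.png',o)
def dark(I,x0,x1,y0,y1,th=60):
    m=(I.max(2)<th).astype(np.uint8);n,l,s,ce=cv2.connectedComponentsWithStats(m)
    return [(s[i].tolist(),ce[i].round(1).tolist()) for i in range(1,n) if x0<ce[i][0]<x1 and y0<ce[i][1]<y1 and s[i][4]>8]
for k in [(T,235,270,280,305),(T,355,380,322,345),(T,270,295,185,205),(T,180,200,180,205),(T,430,455,180,205)]: print('T',dark(*k))
for k in [(S,355,385,265,300),(S,405,425,225,245),(S,280,295,212,232)]: print('S',dark(*k))
E
```

```text
T [([240, 290, 16, 7, 81], [247.7, 293.2])]
T [([360, 327, 12, 12, 69], [365.5, 332.1])]
T [([280, 192, 7, 6, 37], [282.6, 194.6])]
T [([189, 188, 13, 15, 166], [194.3, 195.1])]
T [([437, 185, 13, 16, 166], [443.3, 192.5])]
S [([367, 270, 9, 26, 177], [371.1, 282.5])]
S [([410, 231, 9, 12, 77], [414.1, 237.5])]
S [([284, 219, 6, 5, 17], [287.1, 220.6])]
```

View pics/crop1.png

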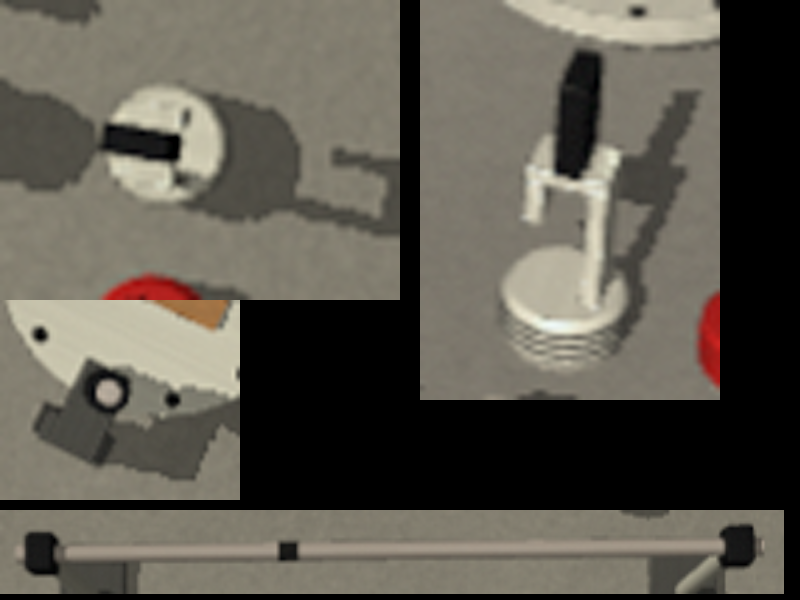

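The crop shows the white lantern with its black tab at top (248,293) and its lip to the left in the side view, away from the robot, so the choice holds. The band is at (282.6,194.6) and the knob at (366,332). Now I fit poses.

```bash
cat >> h.py <<'E'
from scipy.optimize import minimize
def boxpts(x,y,z,yaw,h):
    c,s=np.cos(yaw),np.sin(yaw);M=np.array([[c,-s,0],[s,c,0],[0,0,1]])
    return [M@(np.array([i,j,k])*h)+[x,y,z] for i in(-1,1) for j in(-1,1) for k in(-1,1)]
def hull(cam,P,sc=8,off=(0,0),sz=(60,60)):
    q=np.array([proj(cam,p) for p in P]);q=((q-off+0.5)*sc).astype(np.float32)
    m=np.zeros((sz[1]*sc,sz[0]*sc),np.uint8);cv2.fillConvexPoly(m,cv2.convexHull(q).round().astype(np.int32).reshape(-1,1,2),1);return m
def fit_tab(masks,x0,z=None):
    # masks: {cam:(bool mask)}; fit x,y,z,yaw of tab
    tg={}
    for c,m in masks.items():
        ys,xs=np.nonzero(m);off=(int(xs.mean())-30,int(ys.mean())-30)
        tg[c]=(off,cv2.resize(m[off[1]:off[1]+60,off[0]:off[0]+60].astype(np.uint8),None,fx=8,fy=8,interpolation=cv2.INTER_NEAREST))
    def f(v):
        e=0
        for c,(off,t) in tg.items():
            h=hull(c,boxpts(v[0],v[1],v[2] if z is None else z,v[3]/5,np.array([.007,.016,.026])),8,off)
            e+=1-(h&t).sum()/(h|t).sum()
        return e
    r=minimize(f,x0,method='Nelder-Mead',options=dict(initial_simplex=[x0]+[np.array(x0)+d for d in np.diag([.008,.008,.008,.8])],maxiter=250))
    v=r.x;v[3]/=5;return v,r.fun
def comp(I,px,th=60):
    m=(I.max(2)<th).astype(np.uint8);n,l,s,ce=cv2.connectedComponentsWithStats(m)
    i=min(range(1,n),key=lambda i:np.hypot(*(ce[i]-px))+(100 if s[i][4]<10 else 0));return l==i
E
python3 - <<'E'
from h import *
T=cv2.imread('pics/top0.png');S=cv2.imread('pics/side0.png')
X,g=tri((247.7,293.2),(371.1,282.5));print('tab tri',X,g)
m={'top':comp(T,(247.7,293.2)),'side':comp(S,(371.1,282.5))}
for y0 in(-.3,0,.3):print('tab',fit_tab(m,[X[0],X[1],.136,y0*5]),fit_tab(m,[X[0],X[1],.136,y0*5],z=.136))
X,g=tri((365.5,332.1),(414.1,237.5));print('knob',X,g,onz('top',(366,332.2),.105))
print('band',onz('top',(282.6,194.6),.22),tri((282.6,194.6),(287.1,220.6)))
A,B=onz('top',(194.3,195.1),.22),onz('top',(443.3,192.5),.22);print('rail ends',A,B,np.linalg.norm(A-B),np.degrees(np.arctan2(*(A-B)[:2])))
for t in('turntable','tree','car','jar','glue','house','pot','lantern_grip'):
    print(t,[(round(r['score'],2),onz('top',r['centre'],.03)[:2].round(3).tolist()) for r in silhouettes(t,'top')[:3]])
E
```

```text
tab tri [0.4341068  0.15068445 0.13479172] 0.0011716995919760444Traceback (most recent call last):
  File "<stdin>", line 5, in <module>
  File "h.py", line 39, in fit_tab
    r=minimize(f,x0,method='Nelder-Mead',options=dict(initial_simplex=[x0]+[np.array(x0)+d for d in np.diag([.008,.008,.008,.8])],maxiter=250))
    res = _minimize_neldermead(fun, x0, args, callback, bounds=bounds,
                               **options)
    fxr = func(xr)
    fx = function(np.copy(x), *(wrapper_args + args))
  File "h.py", line 36, in f
    h=hull(c,boxpts(v[0],v[1],v[2] if z is None else z,v[3]/5,np.array([.007,.016,.026])),8,off)
  File "h.py", line 25, in hull
    q=np.array([proj(cam,p) for p in P]);q=((q-off+0.5)*sc).astype(np.float32)
                ~~~~^^^^^^^
  File "h.py", line 14, in proj
    p=camera_params(cam); q=rot(p['orientation']).T@(np.array(X)-p['position']); u=q[:2]/q[2]
ValueError: time passes only in moves, steps and waits
```

```bash
sed -i 's/^def rot(o)/import functools\ncamera_params=functools.lru_cache(camera_params)\ndef rot(o)/' h.py
python3 - <<'E'
from h import *
T=cv2.imread('pics/top0.png');S=cv2.imread('pics/side0.png')
X=[.4341,.1507]
m={'top':comp(T,(247.7,293.2)),'side':comp(S,(371.1,282.5))}
for y0 in(-.3,0,.3):print('tab',fit_tab(m,[X[0],X[1],.136,y0*5]),fit_tab(m,[X[0],X[1],.136,y0*5],z=.136))
X,g=tri((365.5,332.1),(414.1,237.5));print('knob',X,g,onz('top',(366,332.2),.105))
print('band',onz('top',(282.6,194.6),.22),tri((282.6,194.6),(287.1,220.6)))
A,B=onz('top',(194.3,195.1),.22),onz('top',(443.3,192.5),.22);print('rail ends',A,B,np.linalg.norm(A-B),np.degrees(np.arctan2(*(A-B)[:2])))
for t in('turntable','tree','car','jar','glue','house','pot','lantern_grip'):
    print(t,[(round(r['score'],2),onz('top',r['centre'],.03)[:2].round(3).tolist()) for r in silhouettes(t,'top')[:3]])
print(rot(sensors.state()['orientation']).round(3),sensors.state()['time_s'])
E
```

```text
tab (array([ 0.43437441,  0.14982797,  0.13325646, -0.04639885]), np.float64(0.3986016764163056)) (array([ 0.43418374,  0.15014333,  0.13466984, -0.0475636 ]), np.float64(0.40185062225253565))
tab (array([ 0.43436663,  0.1506547 ,  0.13415592, -0.05654083]), np.float64(0.3989667489378794)) (array([ 0.43416018,  0.15100039,  0.14133338, -0.05000664]), np.float64(0.39757725850717385))
tab (array([ 0.43429052,  0.15122301,  0.13580123, -0.05274873]), np.float64(0.3993054882919933)) (array([ 0.43430611,  0.15106022,  0.1550194 , -0.04392967]), np.float64(0.39855947794006963))
knob [ 0.3503653  -0.12446405  0.08912357] 0.0005290418216734292 [ 0.35133967 -0.12414884  0.105     ]
band [0.64829854 0.07318738 0.22      ] (array([0.64778898, 0.07293917, 0.22471686]), np.float64(0.0007439528375380616))
rail ends [0.64198354 0.26539376 0.22      ] [ 0.66282843 -0.27602405  0.22      ] 0.541818929590351 -2.2048298997672764
turntable [(0.82, [0.429, -0.158]), (0.49, [0.579, 0.209])]
tree [(0.72, [0.574, 0.21]), (0.69, [0.387, 0.455])]
car [(0.58, [0.554, 0.071])]
jar [(0.67, [0.451, 0.282])]
glue [(0.67, [0.577, -0.444])]
house [(0.57, [0.792, 0.086])]
pot [(0.6, [0.579, -0.445]), (0.55, [0.794, -0.15]), (0.19, [0.684, -0.015])]
lantern_grip [(0.9, [0.342, 0.158]), (0.8, [0.555, 0.4]), (0.58, [0.439, 0.15])]
[[ 0.896  0.445  0.   ]
 [ 0.445 -0.896  0.   ]
 [ 0.    -0.    -1.   ]] 1.0
```

The tab is at (0.434, 0.151, 0.135) with yaw about −3°. The band is at (0.648, 0.073) and the rail yaw is about +2.2°. The plan is to grip across x, hook on at y≈−0.055 and slide +y. Now I move above the tab.

```bash
cat >> h.py <<'E'
def go(x,y,z,ang):
    "print tool-frame mm shift and yaw to put TCP at xyz with tool y axis at world angle ang (deg)"
    s=sensors.state();M=rot(s['orientation']);d=M.T@(np.array([x,y,z])-s['ee_pos'])*1000
    a=np.degrees(np.arctan2(M[1,1],M[0,1]));w=-((ang-a+90)%180-90)
    print('go',d.round(1).tolist(),'yaw',round(w,1),'q6',s['joint_positions'][5].round(2),'t',s['time_s'],'F',s['ft_force'].round(1),'w',round(s['width'],4))
E
python3 -c "
from h import *
go(.434,.151,.205,-3)"
python3 -m creep '[{"claw":0,"translation":[456,-568,0],"yaw":-61},{"claw":0,"translation":[456,-568,0],"yaw":-61},{"claw":0,"translation":[456,-568,0],"yaw":-61},{"claw":0,"translation":[456,-568,0],"yaw":-61},{"claw":0,"translation":[456,-568,0],"yaw":-61},{"claw":0,"translation":[456,-568,0],"yaw":-61},{"claw":0,"translation":[456,-568,0],"yaw":-61},{"claw":0,"translation":[456,-568,0],"yaw":-61},{"claw":0,"translation":[456,-568,0],"yaw":-61},{"claw":0,"translation":[456,-568,0],"yaw":-61},{"claw":0,"translation":[456,-568,0],"yaw":-61},{"claw":0,"translation":[456,-568,0],"yaw":-61}]' 40
python3 -c "
from h import *
go(.434,.151,.205,-3)"
```

```text
go [455.9, -567.3, 26.3] yaw -60.6 q6 -0.13 t 1.0 F [-0.3 -0.1  0.3] w 0.0851
time_s: 2.0
ee_pos: [0.3849, -0.0696, 0.2318]
orientation: [2.271, 2.169, 0.001]
ft_force: [0.6, -1.1, 0.5]
width: 0.0854
go [222.6, 38.9, 26.7] yaw 0.4 q6 -0.34 t 2.0 F [ 0.6 -1.1  0.5] w 0.0854
```

```bash

python3 -m creep '[{"claw":0,"translation":[223,39,10],"yaw":0},{"claw":0,"translation":[223,39,10],"yaw":0},{"claw":0,"translation":[223,39,10],"yaw":0},{"claw":0,"translation":[223,39,10],"yaw":0},{"claw":0,"translation":[223,39,27],"yaw":0},{"claw":0,"translation":[223,39,27],"yaw":0},{"claw":0,"translation":[223,39,27],"yaw":0},{"claw":0,"translation":[223,39,27],"yaw":0},{"claw":0,"translation":[223,39,27],"yaw":0}]'
python3 - <<'E'
from h import *
go(.434,.151,.121,-3)
S=read_camera('side')[:,:,::-1].copy();T=read_camera('top')[:,:,::-1]
o=np.zeros((600,800,3),np.uint8)
o[:600,:400]=cv2.resize(S[200:350,320:420],None,fx=4,fy=4);o[:400,400:]=cv2.resize(T[230:350,190:310],(400,400))
cv2.imwrite('pics/a1.png',o)
E
```

```text
time_s: 2.75
ee_pos: [0.4339, 0.1492, 0.2045]
orientation: [2.271, 2.171, -0.001]
ft_force: [0.4, -0.1, -0.5]
width: 0.0856
go [1.8, 0.0, 83.5] yaw 0.4 q6 0.2 t 2.75 F [ 0.4 -0.1 -0.5] w 0.0856
```

View pics/a1.png

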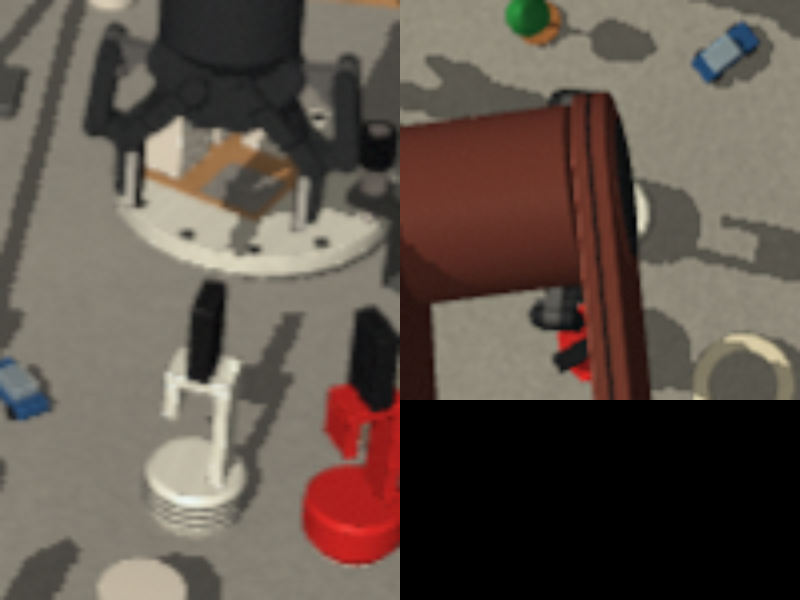

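The gripper stands over the white tab (side crop: fingers at 130 and 303, tab at 207), and the red look-alike is clear of it. Descend and close.

```bash

python3 -m creep '[{"claw":0,"translation":[2,0,20],"yaw":0},{"claw":0,"translation":[2,0,40],"yaw":0},{"claw":0,"translation":[2,0,60],"yaw":0},{"claw":0,"translation":[2,0,75],"yaw":0},{"claw":0,"translation":[2,0,83],"yaw":0},{"claw":0,"translation":[2,0,83],"yaw":0},{"claw":0.5,"translation":[2,0,83],"yaw":0},{"claw":0.6,"translation":[2,0,83],"yaw":0},{"claw":0.7,"translation":[2,0,83],"yaw":0},{"claw":0.75,"translation":[2,0,83],"yaw":0},{"claw":0.8,"translation":[2,0,83],"yaw":0},{"claw":0.85,"translation":[2,0,83],"yaw":0}]' 40
python3 -m creep '[{"claw":1,"translation":[0,0,0],"yaw":0},{"claw":1,"translation":[0,0,0],"yaw":0},{"claw":1,"translation":[0,0,0],"yaw":0},{"claw":1,"translation":[0,0,0],"yaw":0},{"claw":1,"translation":[0,0,0],"yaw":0}]' 40
python3 -m creep '[{"claw":1,"translation":[0,0,-20],"yaw":0},{"claw":1,"translation":[0,0,-60],"yaw":0},{"claw":1,"translation":[0,0,-100],"yaw":0},{"claw":1,"translation":[0,0,-130],"yaw":0},{"claw":1,"translation":[0,0,-130],"yaw":0},{"claw":1,"translation":[0,0,-130],"yaw":0}]' 40
python3 - <<'E'
from h import *
go(.434,.151,.121,-3)
S=read_camera('side')[:,:,::-1].copy()
cv2.imwrite('pics/a2.png',cv2.resize(S[140:340,280:440],None,fx=3,fy=3))
print(proj('side',(.434,.151,.26)))
E
```

```text
time_s: 3.85
ee_pos: [0.4344, 0.1517, 0.1218]
orientation: [2.271, 2.17, 0.001]
ft_force: [-3.2, -1.0, 12.0]
width: 0.0133
time_s: 4.27
ee_pos: [0.4346, 0.1517, 0.1219]
orientation: [2.271, 2.17, 0.002]
ft_force: [-0.5, 0.4, 5.9]
width: 0.0134
time_s: 4.77
ee_pos: [0.4349, 0.1518, 0.2525]
orientation: [2.27, 2.169, 0.004]
ft_force: [-0.3, 0.0, -2.5]
width: 0.0137
go [-0.9, -1.2, 131.5] yaw 0.4 q6 0.21 t 4.7667 F [-0.3  0.  -2.5] w 0.0137
[374.79917287 236.78439926]
```

View pics/a2.png

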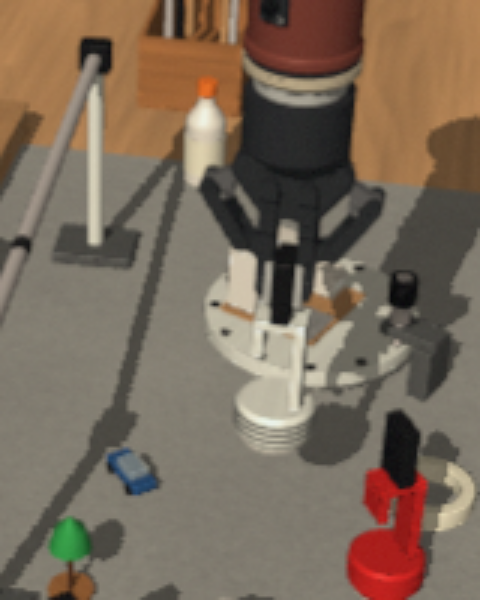

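The lantern is lifted (−2.5 N, upright in the side view). The hook underside is at TCP −20 mm. Go to the approach pose in front of the rail.

```bash
python3 -c "
from h import *
go(.57,-.055,.286,2.2)"
```

```text
go [-200.2, 145.6, -35.7] yaw -4.8 q6 0.21 t 4.8167 F [-0.3  0.7 -3.6] w 0.0131
```

```bash

python3 -m creep '[{"claw":1,"translation":[-10,8,-36],"yaw":-1},{"claw":1,"translation":[-30,22,-36],"yaw":-2},{"claw":1,"translation":[-55,40,-36],"yaw":-3},{"claw":1,"translation":[-85,62,-36],"yaw":-4},{"claw":1,"translation":[-115,84,-36],"yaw":-5},{"claw":1,"translation":[-145,106,-36],"yaw":-5},{"claw":1,"translation":[-170,125,-36],"yaw":-5},{"claw":1,"translation":[-188,137,-36],"yaw":-5},{"claw":1,"translation":[-200,145,-36],"yaw":-5},{"claw":1,"translation":[-200,145,-36],"yaw":-5},{"claw":1,"translation":[-200,145,-36],"yaw":-5}]' 40
python3 - <<'E'
from h import *
go(.6537,-.055,.286,2.2)
S=read_camera('side')[:,:,::-1].copy();T=read_camera('top')[:,:,::-1]
cv2.imwrite('pics/s3.png',S)
for r in silhouettes('lantern_grip','side'): print(r['score'],r['centre'])
p=sensors.state()['ee_pos']
hk=lambda dx,dy,dz:proj('side',p+np.array([dx,dy,-.02+dz]))
for d in [(0,0,0),(.019,0,-.024),(.011,0,-.068),(0,0,.034)]:
    q=hk(*d);print(d,q.round(1));cv2.circle(S,(int(q[0]),int(q[1])),1,(0,0,255),-1)
for y in np.arange(-.25,.25,.02):
    q=proj('side',(.6490+(.073-y)*.0385,y,.227));cv2.circle(S,(int(q[0]),int(q[1])),0,(0,255,0),-1)
o=cv2.resize(S[140:290,220:420],None,fx=4,fy=4,interpolation=cv2.INTER_NEAREST)
cv2.imwrite('pics/a3.png',o)
E
```

```text
time_s: 5.73
ee_pos: [0.5688, -0.0546, 0.2848]
orientation: [-2.173, -2.263, 0.003]
ft_force: [-0.0, 0.4, -2.6]
width: 0.0136
go [-3.8, 84.8, -1.5] yaw 0.1 q6 -0.27 t 5.7333 F [-0.   0.4 -2.6] w 0.0136
0.81 [412.2, 314.7]
0.79 [298.3, 376.7]
0.69 [333.1, 203.1]
(0, 0, 0) [330.2 183.1]
(0.019, 0, -0.024) [322.5 190.8]
(0.011, 0, -0.068) [325.4 206.3]
(0, 0, 0.034) [330.5 170.8]
```

View pics/a3.png

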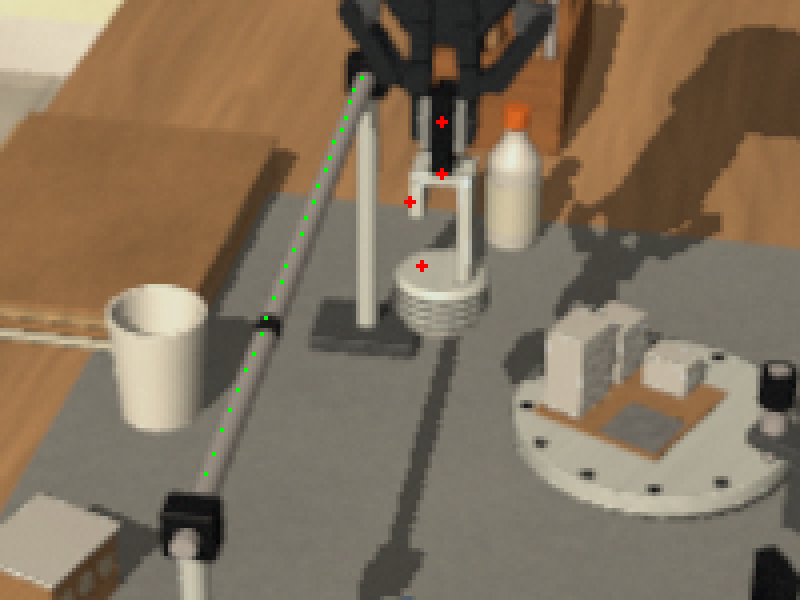

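```bash
python3 - <<'E'
from h import *
S=cv2.imread('pics/s3.png');p=np.array([.5688,-.0546,.2848]);a=np.radians(2.2)
M=np.array([[np.cos(a),-np.sin(a),0],[np.sin(a),np.cos(a),0],[0,0,1]])
out=[]
for dz in(0,-.004,-.008):
  B=cv2.resize(S[160:230,310:350],None,fx=8,fy=8,interpolation=cv2.INTER_NEAREST)
  def box(lo,hi,col):
    P=[p+[0,0,-.02+dz]+M@np.array([x,y,z]) for x in(lo[0],hi[0]) for y in(lo[1],hi[1]) for z in(lo[2],hi[2])]
    q=cv2.convexHull(((np.array([proj('side',k) for k in P])-[310,160]+.5)*8).astype(np.int32).reshape(-1,1,2))
    cv2.polylines(B,[q],True,col,1)
  box((.011,-.014,-.024),(.019,.014,.008),(0,0,255));box((-.019,-.014,0),(.019,.014,.008),(0,255,0))
  box((-.007,-.016,.008),(.007,.016,.060),(255,0,255));box((-.019,-.03,-.102),(.041,.03,-.068),(255,255,0))
  out.append(B[:,60:])
cv2.imwrite('pics/a4.png',cv2.hconcat(out));print(cv2.hconcat(out).shape)
E
```

```text
(560, 780, 3)
```

View pics/a4.png

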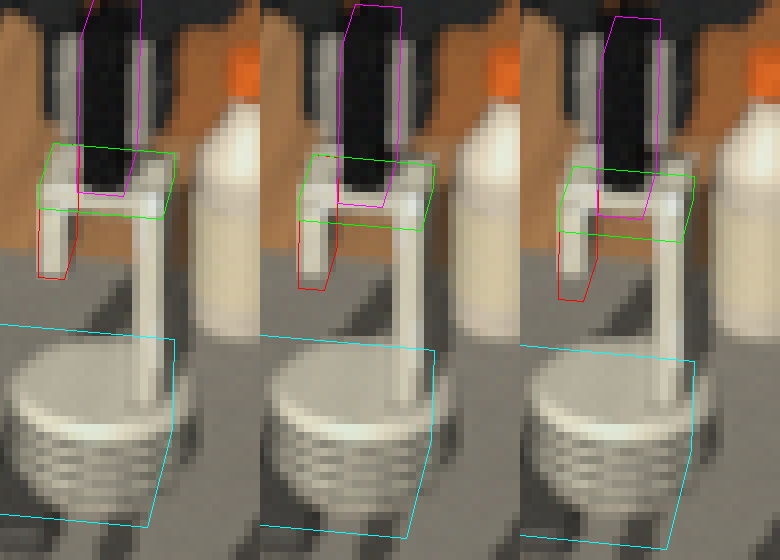

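The first overlay (offset 0) matches the tab, arch and lip, so the grip model is right. Enter over the rail: +85 mm along tool y.

```bash

python3 -m creep '[{"claw":1,"translation":[-4,10,-1.5],"yaw":0},{"claw":1,"translation":[-4,22,-1.5],"yaw":0},{"claw":1,"translation":[-4,34,-1.5],"yaw":0},{"claw":1,"translation":[-4,46,-1.5],"yaw":0},{"claw":1,"translation":[-4,56,-1.5],"yaw":0},{"claw":1,"translation":[-4,65,-1.5],"yaw":0},{"claw":1,"translation":[-4,73,-1.5],"yaw":0},{"claw":1,"translation":[-4,80,-1.5],"yaw":0},{"claw":1,"translation":[-4,85,-1.5],"yaw":0},{"claw":1,"translation":[-4,85,-1.5],"yaw":0},{"claw":1,"translation":[-4,85,-1.5],"yaw":0}]' 40
python3 - <<'E'
from h import *
go(.6537,-.055,.247,2.2)
S=read_camera('side')[:,:,::-1].copy();cv2.imwrite('pics/s5.png',S)
p=sensors.state()['ee_pos'];q=proj('side',p).astype(int);print(q)
cv2.imwrite('pics/a5.png',cv2.resize(S[q[1]-40:q[1]+60,q[0]-50:q[0]+50],None,fx=6,fy=6,interpolation=cv2.INTER_CUBIC))
E
```

```text
time_s: 6.8
ee_pos: [0.6549, -0.0551, 0.2886]
orientation: [-2.174, -2.267, 0.001]
ft_force: [-0.3, -0.1, -2.2]
width: 0.0137
go [0.2, -1.1, 41.6] yaw 0.2 q6 -0.25 t 6.8 F [-0.3 -0.1 -2.2] w 0.0137
[296 171]
```

View pics/a5.png

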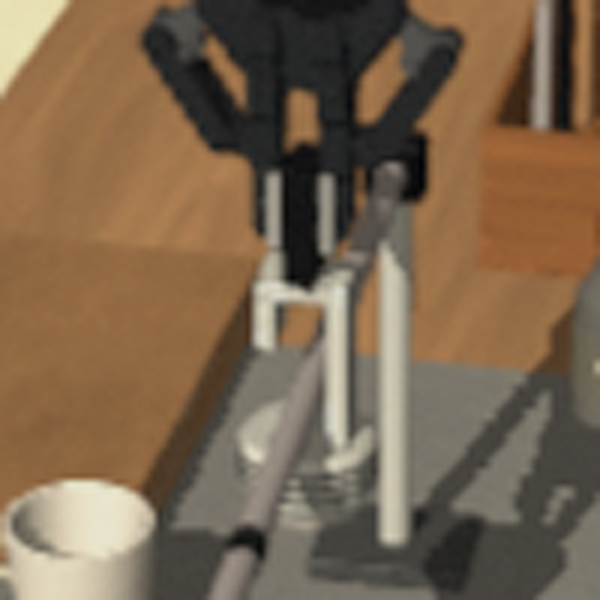

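The rail runs through the mouth, below the lip and beside the stem, with no contact force. Lower towards contact.

```bash

python3 -m creep '[{"claw":1,"translation":[0,-1,6],"yaw":0},{"claw":1,"translation":[0,-1,12],"yaw":0},{"claw":1,"translation":[0,-1,19],"yaw":0},{"claw":1,"translation":[0,-1,26],"yaw":0},{"claw":1,"translation":[0,-1,32],"yaw":0},{"claw":1,"translation":[0,-1,36],"yaw":0},{"claw":1,"translation":[0,-1,38],"yaw":0},{"claw":1,"translation":[0,-1,38],"yaw":0}]' 40
python3 -m creep '[{"claw":1,"translation":[0,0,1],"yaw":0},{"claw":1,"translation":[0,0,2],"yaw":0},{"claw":1,"translation":[0,0,2],"yaw":0}]'
```

```text
time_s: 7.52
ee_pos: [0.6536, -0.0552, 0.2499]
orientation: [-2.174, -2.267, 0.001]
ft_force: [0.8, 0.1, -1.6]
width: 0.0135
time_s: 7.77
ee_pos: [0.6541, -0.0552, 0.249]
orientation: [2.174, 2.267, 0.0]
ft_force: [-0.2, -0.3, -2.2]
width: 0.0134
```

```bash

python3 -m creep '[{"claw":1,"translation":[0,0,1],"yaw":0},{"claw":1,"translation":[0,0,2],"yaw":0},{"claw":1,"translation":[0,0,2],"yaw":0}]'
python3 -m creep '[{"claw":1,"translation":[0,0,1],"yaw":0},{"claw":1,"translation":[0,0,1],"yaw":0}]'
```

```text
time_s: 8.02
ee_pos: [0.6541, -0.0552, 0.247]
orientation: [2.174, 2.267, 0.0]
ft_force: [-0.2, 0.6, -2.8]
width: 0.0137
time_s: 8.18
ee_pos: [0.6541, -0.0552, 0.2468]
orientation: [2.174, 2.267, 0.001]
ft_force: [-2.3, 0.8, 3.6]
width: 0.0134
```

Contact with the rail is at TCP z 0.2468 (light load). Slide 129 mm towards the band.

```bash

python3 -m creep '[{"claw":1,"translation":[-4,0,0],"yaw":0},{"claw":1,"translation":[-12,0,0],"yaw":0},{"claw":1,"translation":[-22,0,0],"yaw":0},{"claw":1,"translation":[-32,0,0],"yaw":0},{"claw":1,"translation":[-42,0,0],"yaw":0},{"claw":1,"translation":[-50,0,0],"yaw":0},{"claw":1,"translation":[-55,0,0],"yaw":0}]' 40
python3 -m creep '[{"claw":1,"translation":[-5,0,0],"yaw":0},{"claw":1,"translation":[-15,0,0],"yaw":0},{"claw":1,"translation":[-25,0,0],"yaw":0},{"claw":1,"translation":[-35,0,0],"yaw":0},{"claw":1,"translation":[-45,0,0],"yaw":0},{"claw":1,"translation":[-55,0,0],"yaw":0},{"claw":1,"translation":[-62,0,0],"yaw":0},{"claw":1,"translation":[-68,0,0],"yaw":0},{"claw":1,"translation":[-72,0,0],"yaw":0},{"claw":1,"translation":[-74,0,0],"yaw":0},{"claw":1,"translation":[-74,0,0],"yaw":0}]' 40
python3 - <<'E'
from h import *
go(.6483,.0742,.2468,2.2)
S=read_camera('side')[:,:,::-1].copy();T=read_camera('top')[:,:,::-1].copy();cv2.imwrite('pics/s6.png',S);cv2.imwrite('pics/t6.png',T)
p=sensors.state()['ee_pos'];q=proj('side',p-[0,0,.03]).astype(int)
a=np.radians(2.2);M=np.array([[np.cos(a),-np.sin(a),0],[np.sin(a),np.cos(a),0],[0,0,1]]);sc=8;o=q-[30,37]
B=cv2.resize(S[o[1]:o[1]+75,o[0]:o[0]+60],None,fx=8,fy=8,interpolation=cv2.INTER_CUBIC)
def box(lo,hi,col,org):
    P=[org+M@np.array([x,y,z]) for x in(lo[0],hi[0]) for y in(lo[1],hi[1]) for z in(lo[2],hi[2])]
    k=cv2.convexHull(((np.array([proj('side',k) for k in P])-o+.5)*8).astype(np.int32).reshape(-1,1,2));cv2.polylines(B,[k],True,col,1)
h=np.array([.6483,.0732,.227])
box((.011,-.014,-.024),(.019,.014,.008),(0,0,255),h);box((-.019,-.014,0),(.019,.014,.008),(0,255,0),h);box((-.007,-.016,.008),(.007,.016,.060),(255,0,255),h)
tp=proj('top',[.648,.073,.25]).astype(int)
C=cv2.resize(T[tp[1]-30:tp[1]+30,tp[0]-15:tp[0]+15],(300,600))
cv2.imwrite('pics/a6.png',cv2.hconcat([B,C]))
E
```

```text
time_s: 8.77
ee_pos: [0.6568, -0.1113, 0.2468]
orientation: [2.174, 2.266, 0.003]
ft_force: [-0.7, 4.8, 5.9]
width: 0.0135
time_s: 9.68
ee_pos: [0.6597, -0.1853, 0.2468]
orientation: [2.174, 2.266, 0.002]
ft_force: [0.0, 3.7, 5.9]
width: 0.0136
go [259.7, -0.8, -0.0] yaw 0.2 q6 -0.43 t 9.6833 F [0.  3.7 5.9] w 0.0136
```

View pics/a6.png

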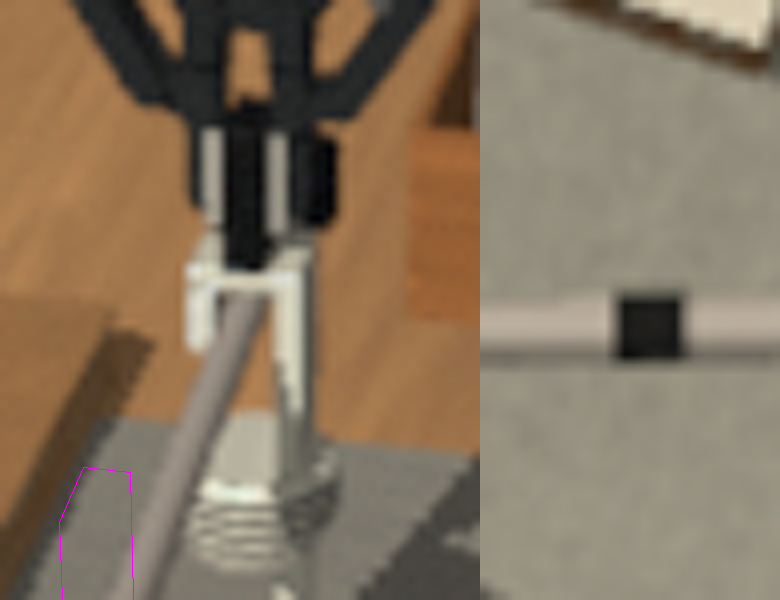

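I had the sign of the slide wrong: the lantern is still hooked but slid the other way, to y=−0.185, clear of the post. The rail lies cleanly in the hook. Tool x is +y, so I slide +260 mm in total, stopping first just short of the band.

```bash

python3 -m creep '[{"claw":1,"translation":[5,0,0],"yaw":0},{"claw":1,"translation":[15,0,0],"yaw":0},{"claw":1,"translation":[27,0,0],"yaw":0},{"claw":1,"translation":[39,0,0],"yaw":0},{"claw":1,"translation":[51,0,0],"yaw":0},{"claw":1,"translation":[63,0,0],"yaw":0},{"claw":1,"translation":[75,0,0],"yaw":0},{"claw":1,"translation":[87,0,0],"yaw":0},{"claw":1,"translation":[99,0,0],"yaw":0},{"claw":1,"translation":[109,0,0],"yaw":0},{"claw":1,"translation":[117,0,0],"yaw":0},{"claw":1,"translation":[120,0,0],"yaw":0}]' 40
python3 -m creep '[{"claw":1,"translation":[5,0,0],"yaw":0},{"claw":1,"translation":[15,0,0],"yaw":0},{"claw":1,"translation":[27,0,0],"yaw":0},{"claw":1,"translation":[39,0,0],"yaw":0},{"claw":1,"translation":[51,0,0],"yaw":0},{"claw":1,"translation":[63,0,0],"yaw":0},{"claw":1,"translation":[75,0,0],"yaw":0},{"claw":1,"translation":[87,0,0],"yaw":0},{"claw":1,"translation":[97,0,0],"yaw":0},{"claw":1,"translation":[105,0,0],"yaw":0},{"claw":1,"translation":[110,0,0],"yaw":0},{"claw":1,"translation":[110,0,0],"yaw":0}]' 40
python3 -c "
from h import *
go(.6483,.0742,.2468,2.2)"
```

```text
time_s: 10.78
ee_pos: [0.6548, -0.0653, 0.2468]
orientation: [2.172, 2.265, -0.001]
ft_force: [0.6, -5.0, 4.6]
width: 0.0138
time_s: 11.78
ee_pos: [0.6504, 0.0452, 0.2468]
orientation: [2.173, 2.266, 0.0]
ft_force: [-0.1, -0.4, 6.0]
width: 0.0132
go [29.1, -0.8, -0.0] yaw 0.2 q6 -0.09 t 11.7833 F [-0.1 -0.4  6. ] w 0.0132
```

```bash

python3 -m creep '[{"claw":1,"translation":[4,0,0],"yaw":0},{"claw":1,"translation":[11,0,0],"yaw":0},{"claw":1,"translation":[18,0,0],"yaw":0},{"claw":1,"translation":[24,0,0],"yaw":0},{"claw":1,"translation":[28,0,0],"yaw":0},{"claw":1,"translation":[29,0,0],"yaw":0},{"claw":1,"translation":[29,0,0],"yaw":0}]' 40
cat > chk.py <<'E'
import sys
from h import *
n=sys.argv[1]
go(.6483,.0742,.2468,2.2)
S=read_camera('side')[:,:,::-1].copy();T=read_camera('top')[:,:,::-1].copy();cv2.imwrite(f'pics/s{n}.png',S);cv2.imwrite(f'pics/t{n}.png',T)
a=np.radians(2.2);M=np.array([[np.cos(a),-np.sin(a),0],[np.sin(a),np.cos(a),0],[0,0,1]])
h=np.array([.6486,.0732,.227]);q=proj('side',h).astype(int);o=q-[25,40];sc=8
B0=cv2.resize(S[o[1]:o[1]+74,o[0]:o[0]+50],None,fx=8,fy=8,interpolation=cv2.INTER_CUBIC);B=B0.copy()
def box(lo,hi,col,org):
    P=[org+M@np.array([x,y,z]) for x in(lo[0],hi[0]) for y in(lo[1],hi[1]) for z in(lo[2],hi[2])]
    k=cv2.convexHull(((np.array([proj('side',k) for k in P])-o+.5)*8).astype(np.int32).reshape(-1,1,2));cv2.polylines(B,[k],True,col,1)
box((.011,-.014,-.024),(.019,.014,.008),(0,0,255),h);box((-.019,-.014,0),(.019,.014,.008),(0,255,0),h);box((-.007,-.016,.008),(.007,.016,.060),(255,0,255),h)
cv2.imwrite(f'pics/a{n}.png',cv2.hconcat([B,B0]))
E
python3 chk.py 7
```

```text
time_s: 12.37
ee_pos: [0.6492, 0.073, 0.2468]
orientation: [2.173, 2.264, -0.001]
ft_force: [-0.1, -2.7, 5.8]
width: 0.0137
go [1.2, -0.9, 0.0] yaw 0.2 q6 -0.05 t 12.3667 F [-0.1 -2.7  5.8] w 0.0137
```

View pics/a7.png

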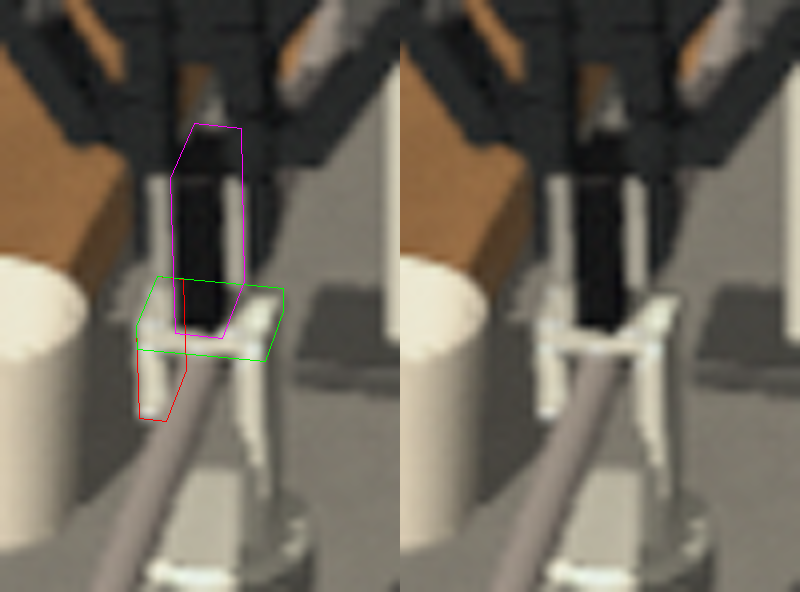

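The hook matches the predicted band position to under 1 px, perhaps 1–2 mm short. Nudge +1.5 mm, unload slightly, and release.

```bash

python3 -m creep '[{"claw":1,"translation":[1.5,0,0],"yaw":0},{"claw":1,"translation":[1.5,0,0],"yaw":0},{"claw":1,"translation":[1.5,0,-0.5],"yaw":0},{"claw":1,"translation":[1.5,0,-0.5],"yaw":0}]' 20
python3 -m creep '[{"claw":0.8,"translation":[0,0,0],"yaw":0},{"claw":0.75,"translation":[0,0,0],"yaw":0},{"claw":0.7,"translation":[0,0,0],"yaw":0},{"claw":0.6,"translation":[0,0,0],"yaw":0},{"claw":0.4,"translation":[0,0,0],"yaw":0},{"claw":0.2,"translation":[0,0,0],"yaw":0},{"claw":0,"translation":[0,0,0],"yaw":0},{"claw":0,"translation":[0,0,0],"yaw":0},{"claw":0,"translation":[0,0,0],"yaw":0}]'
python3 -m creep '[{"claw":0,"translation":[0,0,-20],"yaw":0},{"claw":0,"translation":[0,0,-50],"yaw":0},{"claw":0,"translation":[0,0,-80],"yaw":0},{"claw":0,"translation":[-35,0,-90],"yaw":0},{"claw":0,"translation":[-75,0,-90],"yaw":0},{"claw":0,"translation":[-115,0,-90],"yaw":0},{"claw":0,"translation":[-155,0,-90],"yaw":0},{"claw":0,"translation":[-180,-40,-90],"yaw":0},{"claw":0,"translation":[-180,-80,-90],"yaw":0},{"claw":0,"translation":[-180,-120,-90],"yaw":0},{"claw":0,"translation":[-180,-120,-90],"yaw":0}]'
python3 - <<'E'
from h import *
S=read_camera('side')[:,:,::-1].copy();T=read_camera('top')[:,:,::-1].copy();cv2.imwrite('pics/s8.png',S);cv2.imwrite('pics/t8.png',T)
p=proj('side',[.648,.073,.22]).astype(int);q=proj('top',[.648,.073,.25]).astype(int)
cv2.imwrite('pics/a8.png',cv2.hconcat([cv2.resize(S[p[1]-40:p[1]+60,p[0]-30:p[0]+30],(360,600)),cv2.resize(T[q[1]-50:q[1]+50,q[0]-35:q[0]+35],(420,600))]))
def dark(I,c,th=60):
    m=(I.max(2)<th).astype(np.uint8);n,l,s,ce=cv2.connectedComponentsWithStats(m)
    return [(s[i].tolist(),ce[i].round(1).tolist()) for i in range(1,n) if np.hypot(*(ce[i]-c))<30 and s[i][4]>8]
a=dark(T,q);b=dark(S,p-[0,15]);print(a,b)
m={'top':comp(T,proj('top',[.6486,.0732,.261])),'side':comp(S,proj('side',[.6486,.0732,.261]))}
for k in(0,.3):print(fit_tab(m,[.6486,.0732,.261,k]))
E
```

```text
time_s: 12.8
ee_pos: [0.6491, 0.0745, 0.2468]
orientation: [2.174, 2.265, -0.001]
ft_force: [1.5, -4.1, 4.4]
width: 0.014
time_s: 13.55
ee_pos: [0.6484, 0.0762, 0.2463]
orientation: [-2.174, -2.268, -0.0]
ft_force: [0.3, -0.5, 0.1]
width: 0.0854
time_s: 14.47
ee_pos: [0.5295, -0.1088, 0.3342]
orientation: [-2.173, -2.261, 0.006]
ft_force: [1.1, -0.2, 0.2]
width: 0.0852
[([274, 187, 16, 10, 138], [281.4, 191.1])] [([282, 195, 9, 26, 187], [286.4, 207.3])]
(array([0.64872784, 0.07321931, 0.26087776, 0.10652085]), np.float64(0.3576185595805822))
(array([0.6491326 , 0.07248203, 0.26064697, 0.10931427]), np.float64(0.3554455155978081))
```

View pics/a8.png

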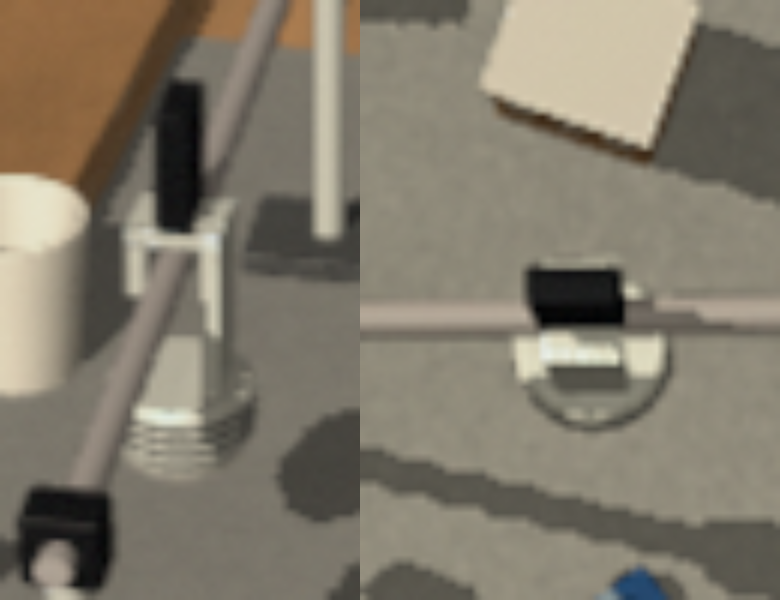

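After release the tab's fitted position is y=0.0725–0.073, against the band at 0.0732, so it is centred within about 1 mm. It hangs freely with the rail inside the hook. Next the knob at (0.351, −0.124), gripped across the tangential direction (about 66°).

```bash
python3 -c "
from h import *
go(.351,-.1243,.17,66)
T=cv2.imread('pics/t8.png');S=cv2.imread('pics/s8.png');print(proj('top',(.351,-.1243,.1)))"
```

```text
go [-7.8, -184.4, 166.5] yaw -63.7 q6 -0.39 t 14.5667 F [0.2 0.5 1. ] w 0.0855
[365.86402856 332.21922465]
```

```bash

python3 -m creep '[{"claw":0,"translation":[-8,-25,20],"yaw":-64},{"claw":0,"translation":[-8,-55,40],"yaw":-64},{"claw":0,"translation":[-8,-85,60],"yaw":-64},{"claw":0,"translation":[-8,-115,80],"yaw":-64},{"claw":0,"translation":[-8,-145,100],"yaw":-64},{"claw":0,"translation":[-8,-170,120],"yaw":-64},{"claw":0,"translation":[-8,-184,140],"yaw":-64},{"claw":0,"translation":[-8,-184,155],"yaw":-64},{"claw":0,"translation":[-8,-184,166],"yaw":-64},{"claw":0,"translation":[-8,-184,166],"yaw":-64},{"claw":0,"translation":[-8,-184,166],"yaw":-64},{"claw":0,"translation":[-8,-184,166],"yaw":-64}]'
python3 - <<'E'
from h import *
go(.351,-.1243,.078,66)
S=read_camera('side')[:,:,::-1].copy();cv2.imwrite('pics/s9.png',S);T=read_camera('top')[:,:,::-1].copy()
cv2.imwrite('pics/t9.png',T)
for c,I in(('side',S),('top',T)):print([(round(r['score'],2),np.round(r['centre'],1)) for r in silhouettes('plunger_knob',c)])
# knob before vs now
print(proj('side',(.351,-.1243,.094)))
E
```

```text
time_s: 15.57
ee_pos: [0.3538, -0.1248, 0.1716]
orientation: [0.646, 3.073, -0.001]
ft_force: [0.2, -0.3, 1.2]
width: 0.0856
go [2.9, -0.6, 93.6] yaw 0.2 q6 -1.71 t 15.5667 F [ 0.2 -0.3  1.2] w 0.0856
[]
[]
[413.93833577 235.98740264]
```

```bash

python3 -m creep '[{"claw":0,"translation":[3,-0.5,20],"yaw":0},{"claw":0,"translation":[3,-0.5,40],"yaw":0},{"claw":0,"translation":[3,-0.5,58],"yaw":0},{"claw":0,"translation":[3,-0.5,74],"yaw":0},{"claw":0,"translation":[3,-0.5,86],"yaw":0},{"claw":0,"translation":[3,-0.5,93],"yaw":0},{"claw":0,"translation":[3,-0.5,93],"yaw":0},{"claw":0.2,"translation":[3,-0.5,93],"yaw":0},{"claw":0.35,"translation":[3,-0.5,93],"yaw":0},{"claw":0.45,"translation":[3,-0.5,93],"yaw":0},{"claw":0.55,"translation":[3,-0.5,93],"yaw":0},{"claw":0.6,"translation":[3,-0.5,93],"yaw":0}]' 60
python3 -m creep '[{"claw":0.7,"translation":[0,0,0],"yaw":0},{"claw":0.8,"translation":[0,0,0],"yaw":0},{"claw":1,"translation":[0,0,0],"yaw":0},{"claw":1,"translation":[0,0,0],"yaw":0},{"claw":1,"translation":[0,0,0],"yaw":0},{"claw":1,"translation":[0,0,0],"yaw":0}]' 60
```

```text
time_s: 16.77
ee_pos: [0.3501, -0.124, 0.0779]
orientation: [0.642, 3.074, -0.001]
ft_force: [-0.2, -0.5, -0.4]
width: 0.0337
time_s: 17.27
ee_pos: [0.3499, -0.124, 0.0779]
orientation: [0.642, 3.075, -0.001]
ft_force: [-2.9, -0.5, 4.9]
width: 0.0242
```

The grip width is 24.2 mm, slightly under the 26 mm of the knob. Test with a small pull and watch the spring force.

```bash

python3 -m creep '[{"claw":1,"translation":[0,0,-2],"yaw":0},{"claw":1,"translation":[0,0,-5],"yaw":0},{"claw":1,"translation":[0,0,-5],"yaw":0},{"claw":1,"translation":[0,0,-5],"yaw":0}]' 60
python3 -m creep '[{"claw":1,"translation":[0,0,-3],"yaw":0},{"claw":1,"translation":[0,0,-6],"yaw":0},{"claw":1,"translation":[0,0,-10],"yaw":0},{"claw":1,"translation":[0,0,-10],"yaw":0},{"claw":1,"translation":[0,0,-10],"yaw":0}]' 60
python3 - <<'E'
from h import *
print(sensors.state()['ee_pos'],sensors.state()['ft_force'],sensors.state()['moment'])
S=read_camera('side')[:,:,::-1].copy();cv2.imwrite('pics/s10.png',S);print(read_camera('side').shape)
cv2.imwrite('pics/a10.png',cv2.hconcat([cv2.resize(S[190:290,365:465],(500,500),interpolation=cv2.INTER_CUBIC),cv2.resize(S[150:275,250:325],(300,500))]))
E
```

```text
time_s: 17.6
ee_pos: [0.3498, -0.124, 0.0823]
orientation: [0.642, 3.074, -0.001]
ft_force: [2.4, -4.0, -6.6]
width: 0.0242
time_s: 18.02
ee_pos: [0.3498, -0.124, 0.0921]
orientation: [0.642, 3.074, -0.001]
ft_force: [3.7, -4.7, -8.2]
width: 0.0239
[ 0.34976882 -0.12396384  0.09210831] [ 3.65140294 -4.65971455 -8.24505409] [-0.8003117  -0.60934763 -0.01148665]
(480, 640, 3)
```

View pics/a10.png

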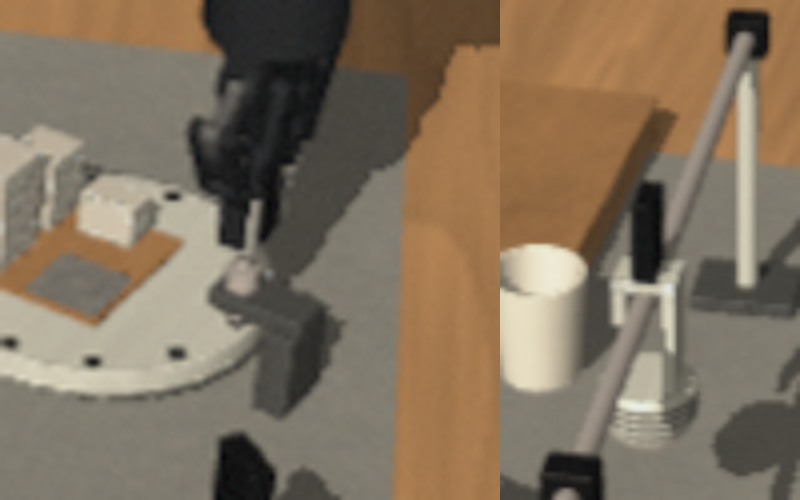

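The force follows the spring (8.2 N at 14 mm), so the grip is holding. The lantern still hangs in place. Continue to the stop in small steps.

```bash

python3 -m creep '[{"claw":1,"translation":[0,0,-2],"yaw":0},{"claw":1,"translation":[0,0,-4],"yaw":0},{"claw":1,"translation":[0,0,-5],"yaw":0},{"claw":1,"translation":[0,0,-5],"yaw":0},{"claw":1,"translation":[0,0,-5],"yaw":0}]' 80
python3 -m creep '[{"claw":1,"translation":[0,0,-0.5],"yaw":0},{"claw":1,"translation":[0,0,-0.5],"yaw":0},{"claw":1,"translation":[0,0,-0.5],"yaw":0}]'
```

```text
time_s: 18.53
ee_pos: [0.3498, -0.124, 0.0969]
orientation: [0.642, 3.074, -0.001]
ft_force: [5.0, -5.3, -9.3]
width: 0.0242
time_s: 18.78
ee_pos: [0.3498, -0.1239, 0.0974]
orientation: [0.642, 3.074, -0.001]
ft_force: [4.2, -5.3, -8.8]
width: 0.0237
```

```bash

python3 -m creep '[{"claw":1,"translation":[0,0,-0.5],"yaw":0},{"claw":1,"translation":[0,0,-0.5],"yaw":0},{"claw":1,"translation":[0,0,-0.5],"yaw":0}]'
python3 -m creep '[{"claw":1,"translation":[0,0,-0.4],"yaw":0},{"claw":1,"translation":[0,0,-0.4],"yaw":0},{"claw":1,"translation":[0,0,-0.4],"yaw":0}]'
```

```text
time_s: 19.03
ee_pos: [0.3498, -0.124, 0.0979]
orientation: [0.642, 3.074, -0.001]
ft_force: [4.9, -4.2, -9.0]
width: 0.0238
time_s: 19.28
ee_pos: [0.3498, -0.124, 0.0981]
orientation: [0.642, 3.074, -0.001]
ft_force: [5.4, -4.6, -10.7]
width: 0.0241
```

```bash

python3 -m creep '[{"claw":1,"translation":[0,0,-0.4],"yaw":0},{"claw":1,"translation":[0,0,-0.4],"yaw":0},{"claw":1,"translation":[0,0,-0.4],"yaw":0},{"claw":1,"translation":[0,0,-0.4],"yaw":0}]'
python3 - <<'E'
from h import *
S=read_camera('side')[:,:,::-1];T=read_camera('top')[:,:,::-1];print(sensors.state()['ee_pos'],sensors.state()['ft_force'])
m={'top':comp(T,proj('top',[.6486,.0732,.261])),'side':comp(S,proj('side',[.6486,.0732,.261]))}
print(fit_tab(m,[.6486,.0732,.261,.2]))
# unchanged bystanders?
for n,I in(('top',T),('side',S)):
    print(n,[(t,[np.round(r['centre']).tolist() for r in silhouettes(t,n)[:2]]) for t in('tree','car','jar','glue','house','pot')])
E
```

```text
time_s: 19.62
ee_pos: [0.3497, -0.1239, 0.0981]
orientation: [0.643, 3.074, -0.001]
ft_force: [6.0, -6.3, -14.2]
width: 0.024
[ 0.34971994 -0.12393353  0.09814967] [  5.93143566  -6.25124355 -15.41935615]
(array([0.64897958, 0.07287261, 0.26113481, 0.11197404]), np.float64(0.36472704492454633))
top [('tree', [[228.0, 234.0]]), ('car', [[288.0, 247.0]]), ('jar', [[200.0, 285.0], [284.0, 203.0]]), ('glue', [[490.0, 241.0], [230.0, 237.0]]), ('house', [[284.0, 153.0]]), ('pot', [[373.0, 155.0]])]
side [('tree', [[304.0, 325.0], [413.0, 232.0]]), ('car', [[325.0, 293.0]]), ('jar', [[354.0, 359.0], [414.0, 229.0]]), ('glue', [[347.0, 185.0], [417.0, 231.0]]), ('house', [[230.0, 280.0]]), ('pot', [[416.0, 229.0], [261.0, 227.0]])]
```

The plunger is against its stop: force rose to about 15 N with no further travel, after 20.2 mm of pull. The lantern is still centred. Hand in.

```bash
python3 -c "
from plant import bot
print(bot.hand_in())"
```

```text
the job is handed in; nothing more can be done
None
```

I handed the job in at about 20 s, with the lantern hanging on the band and the plunger held fully back; `hand_in` gave no verdict.

- **Lantern:** I hooked the white lantern on the rail about 130 mm to the -y side of the band. I then slid it along the rail to the band and let go. The last fit puts the tab at y = 0.0729 m, against the band at 0.0732 m, and it hangs free.
- **Plunger:** I gripped the knob and pulled it up 20.2 mm. The pull force followed the spring to about 9 N, then rose to about 15 N with no further travel, which is the stop. I left it there gripped at 80 N.
- **Slide in the wrong direction:** My first slide went away from the band because of a sign error. The lantern stayed on the rail, and I then slid it all the way back to the band.
- **Knob width:** The grip measured about 24 mm on the nominally 26 mm knob, and I did not find out why. It showed no slip.
- **Sideways force:** A steady 6 N or so in x and in y stayed on the gripper while holding the knob.
- **Lantern yaw:** The tab fit gives the hanging lantern a yaw of about 6°, against the rail's 2°, so it may be turned slightly.
- **Other items:** I checked the tree, car, jar, glue, house and pot from their detected positions, and they appear not to have moved. I did not check the brush or the red look-alikes at the end.

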